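# Clamp the watch case in the quick clamp

### The job

Clamp the watch case that lies in the quick-clamp fixture: with the outside of a finger push the swinging strap round over the case until it rests against its stop post, then push the cam lever fully down so that the pad holds the case. Only push, without force beyond what the parts need; grip and lift nothing, leave the case in its seat and the things around the fixture where they are, and finish clear of everything.

Things in the scene. Friction and masses are not known exactly. Their poses are not given: they have to be found in the camera images.
- fixture: The clamp fixture, fixed to the chest top. Origin: centre of the underside of its aluminium base plate, 110 (x) x 170 (y) x 12 mm thick; z up, turns about z only. In its frame (mm): upright strap pivot at x=15, y=55; stop post (10 thick, top at z=50) at x=31, y=-49; seat of the case at x=15, y=-15, between four 6 mm pins, tops at z=20.
- pivot (a point): Point on the strap's upright pivot axis, 44 mm above the fixture's underside. The strap is a steel bar 22 mm wide and 8 mm thick, z = 40 to 48 mm above the fixture's underside, reaching 110 mm out from this axis; the pad hangs under it 70 mm out.
- seat (a point): Centre of the 50 mm cork disc on which the watch case lies, at its top, 15 mm above the fixture's underside; fixture axes.
- strap (a joint): Angle of the steel clamp strap about its pivot. 0: home against the stop post (hard stop), strap along the fixture's -y from the pivot, over the case. It grows, up to 1.75, as the strap swings away clockwise seen from above (1.57: along the fixture's -x), so the job turns it anticlockwise. Friction about 0.08 N m; stays where left.
- strap_end (a point): Centre of the finger block at the strap's free end, 98 mm from the pivot axis: 22 mm across the strap, 24 mm along it, from z = 40 to 62 mm above the fixture's underside. Push its side. Moves with the strap; its y axis runs along the strap from block to pivot.
- lever (a joint): Angle of the cam lever about its level hinge across the strap. 0: up, 75 degrees above level, leaning away from the strap's free end. It grows as the lever goes down in the strap's upright plane to 1.2: fully down (hard stop), 6 degrees above level, pointing opposite to the strap's free end. Elevation = 1.309 - value. Friction about 0.15 N m (about 3 N at the grip); stays where left.
- lever_hinge (a point): Centre of the lever's hinge, on the strap's pivot axis, 62 mm above the fixture's underside. Cheeks beside it reach 4 mm higher, 22 mm across.
- lever_tip (a point): Outer end of the cam lever, 78 mm from its hinge. The lever's grey grip is the last 44 mm of it: 18 mm wide (across the strap), 10 mm thick.
- pad: The black round pressure pad under the strap, 40 mm across, 5 mm thick; its underside lies 18 mm below the origin, 26 mm above the fixture's underside with the lever up. The lever drives it straight down, 4.67 mm per rad, so it presses on the case only over the last 0.13 rad of the lever.
- watch_case: Loose steel watch case ring in the seat, 44 mm outside, 6 mm high, with a small stem at its -y side. Origin: underside, 2 mm from the centre of the ring towards the stem. The pins leave it about 3 mm of play.
- brass_plate: Bystander: loose round brass plate, 40 mm across, 8 mm high, right of the fixture on the robot's side. Origin: centre of its underside.
- movement: Bystander: loose pocket watch movement, 41 mm across, 9 mm high, right of the fixture. Origin: centre of its underside.
- loupe: Bystander: loose black eye loupe, 36 mm across, 27 mm high, behind the fixture. Origin: centre of its underside.
- tweezers: Bystander: loose black tweezers, 122 mm long (their y), lying behind the fixture. Origin: centre of the underside.
- wax_tin: Bystander: loose yellow-brown round tin, 56 mm across, 28 mm high, at the back right. Origin: centre of its underside.

How it is judged:
By the outcome, as a careful person would: the job done as asked, in the order asked, and still so for the second after the job is handed in, with the robot touching nothing.
It also fails if it takes over 48 s, if anything falls off the work surface, if the arm or the gripper's body presses on something with over 40 N, if the wrist force passes 120 N, or if a joint passes its speed limit or range.

### The arm

A 7-joint arm with a two-finger parallel gripper is mounted at the origin on a cart in front of the work surface, level with it; the furniture and walls round the work are solid. World frame = base frame: x ahead of the robot, y to its left, z up, the work surface at z = 0. Lengths are in mm, angles in rad, forces in N, time in s.
With the tool pointing down it reaches from about 400 to 850 mm from the base axis. Payload 10.4 kg.
Tool frame: the origin (TCP) lies between the finger pads; the fingertips stand 25 mm ahead of it and the grasp point (between the pads) lies 6 mm ahead of it (robot.tip_reach is the distance from the TCP to the fingertips, in mm); z points along the fingers, x is the direction in which the jaws open and shut, and the axes are right-handed (so a half turn about z gives the same grasp; the last joint's range is limited). The gripper opens to 85 mm and grips with 20 to 120 N. Pads are 22 mm wide; open, the fingers measure 114 mm over their backs; the gripper's body (76 mm by 85 mm) begins 54 mm behind the grasp point. The pads swing forward as they close: fully open they stand 13 mm farther back than shut.
Start: joints at [1.086, 0.332, -0.065, 1.46, 0.022, 1.35, -0.088], TCP at [278.497, -559.542, 256.338] pointing down, gripper open.
Joint ranges: [-2.6, 2.6], [-0.5, 2.12], [-1.47, 1.34], [0.16, 2.42], [-1.27, 4.41], [0.06, 2.06], [-2.6, 2.6]. Speed limits (rad/s): [2.22, 2.22, 2.79, 2.79, 3.14, 3.14, 3.14].

### API

Orientations are given as [roll, pitch, yaw] about the fixed x, y, z axes, in that order (R = Rz(yaw) Ry(pitch) Rx(roll)).
In Python, from workcell import robot, cams gives the robot as it stands. The module is installed in compiled form; this text tells all that it offers.
- The arm moves only by the shell command python3 -m pendant 'ROWS'. ROWS is text: rows parted by semicolons, each of 5 numbers parted by spaces: the closure, from 0 (fully open) to 1 (shut), then the shift along the tool's x, y, z in mm, then the turn about the tool's z in rad. In form: fingers x y z spin; .... A call has 1 to 8 rows; each row shifts and turns the commanded pose from where the row before left it, along the tool's axes as they then stand; what a row does not reach is not made up. A row lasts 1/12 s, in which the tool goes at most 41.7 mm and 7.16 degrees, less where a joint would pass 70% of its speed; a pose out of reach is approached as far as the arm can. A call with a gripper value outside its range is refused whole. The fingers move at their own pace and stop on an object; the grip force is fixed at half the most. Time passes only in rows, so rows that do not move let the fingers close. It gives the time, the measured TCP pose, the force and the opening at its end, in the units of the state.
- robot.sense(): the state, without advancing time (a new reading comes with each control period).
- cams.get_image(name): name is "scene" or "side" or "wrist"; returns (picture, depth): 480x640x3 uint8, red, green, blue; 480x640 float32, mm along the optical axis (not along the pixel's ray), 0 where there is no reading.
- cams.calibration(name): a dict with "fx", "fy", "cx", "cy" (pixels), "distortion" ([k1, k2, p1, p2, k3] as OpenCV has them; the pictures are not rectified), "origin" and "orientation" of the camera in the world; the wrist camera has in their place "hand_eye" (4x4, takes a point from camera to tool coordinates, whose origin is the TCP and whose axes are the tool frame's). Camera axes: x right, y up, looking along -z (the intrinsics and any distortion apply to the point x, -y, -z); pixel columns grow to the right and rows downward; lengths in mm; the calibration is good to about 2 mm. A picture is of the moment at which its call begins: read the wrist's pose just before it. calibration takes no time and is no camera call.
- robot.job_done(): hands the job in, once; it reports no verdict.
The state is a dict: "t": time; "qpos": joint angles; "joint_vel": joint speeds; "tau": joint torques, N m; "eef_pos": TCP position; "ee_rot": TCP orientation; "contact_force": force on the tool from outside, world axes, zero at the start; "moment": the same for the moment, N m; "finger_gap": finger opening in mm.
Only numpy, scipy, OpenCV 4.12 (cv2) and the standard library are available. Lean on these libraries where they do the work, as an engineer would, in place of code of your own. Each camera call takes 0.05 s, during which the arm holds its last target.

## Working session

There is one attempt and no reset: what is moved stays moved. The work goes in short steps, Python scripts to look and compute and a shell command to move; the robot and the scene stay as the last step left them, time stands still between calls to the robot, and variables do not carry over. Pictures are saved under pics/ and viewed, and the job is handed in when it is done.

```bash
mkdir -p pics; cat > h.py <<'E'
import numpy as np,cv2
from workcell import robot,cams
from scipy.spatial.transform import Rotation as R
def snap(n,f):
    s=robot.sense(); im,d=cams.get_image(n); cv2.imwrite(f'pics/{f}.png',cv2.cvtColor(im,cv2.COLOR_RGB2BGR)); np.savez(f'pics/{f}.npz',d=d,p=s['eef_pos'],r=s['ee_rot'],n=n); return im,d
def ori(o):
    o=np.array(o,float)
    return o if o.shape==(3,3) else R.from_euler('xyz',o).as_matrix()
def cloud(f):
    z=np.load(f'pics/{f}.npz'); d=z['d'];c=cams.calibration(str(z['n']))
    K=np.array([[c['fx'],0,c['cx']],[0,c['fy'],c['cy']],[0,0,1]])
    v,u=np.mgrid[0:480,0:640]
    n=cv2.undistortPoints(np.stack([u.ravel(),v.ravel()],1).astype(float)[:,None],K,np.array(c['distortion'],float))[:,0]
    D=d.ravel(); P=np.stack([n[:,0]*D,-n[:,1]*D,-D],1)
    if 'hand_eye' in c:
        H=np.array(c['hand_eye']);P=P@H[:3,:3].T+H[:3,3];P=P@ori(z['r']).T+z['p']
    else: P=P@ori(c['orientation']).T+np.array(c['origin'])
    P[D==0]=np.nan
    return P.reshape(480,640,3)
E
python3 - <<'E'
from h import *
print(robot.sense()); print(cams.calibration('scene'),cams.calibration('side'))
snap('scene','s0');snap('side','d0')
E
```

```text
{'t': 0.0, 'qpos': array([ 1.08638036,  0.33288567, -0.06470273,  1.46094797,  0.02159672,
        1.34990179, -0.08850637]), 'joint_vel': array([ 0.00069391,  0.0002054 , -0.00033273, -0.00030004,  0.0002512 ,
       -0.00172465, -0.00085605]), 'tau': array([-4.67068567e-04, -6.25450301e+01,  4.89622657e-02, -3.91596901e+01,
        1.61656685e-02,  9.96328716e-03,  6.42337000e-05]), 'eef_pos': array([ 278.32955998, -559.22070652,  255.50411965]), 'ee_rot': array([ 3.14152941e+00,  1.44599904e-03, -1.10896378e+00]), 'contact_force': array([-0.29544594, -0.22025649, -0.22885931]), 'moment': array([ 0.00436789, -0.00893739,  0.0189755 ]), 'finger_gap': 85.388799456809}
{'fx': 619.8890724449299, 'fy': 619.8890724449299, 'cx': 316.309980300074, 'cy': 242.3053106143524, 'distortion': array([-0.06592123,  0.        ,  0.        ,  0.        ,  0.        ]), 'origin': array([ 126.57843589, -501.08579863,  971.32583747]), 'orientation': array([ 6.36687072e-01, -5.47777917e-04, -8.49425871e-01])} {'fx': 551.3765112019754, 'fy': 551.3765112019754, 'cx': 315.1768108164846, 'cy': 235.26940453324266, 'distortion': array([-0.14002362,  0.        ,  0.        ,  0.        ,  0.        ]), 'origin': array([1007.66385526,   93.99773231, 1003.22333206]), 'orientation': array([0.44680051, 0.00661776, 1.94762838])}
```

View pics/s0.png

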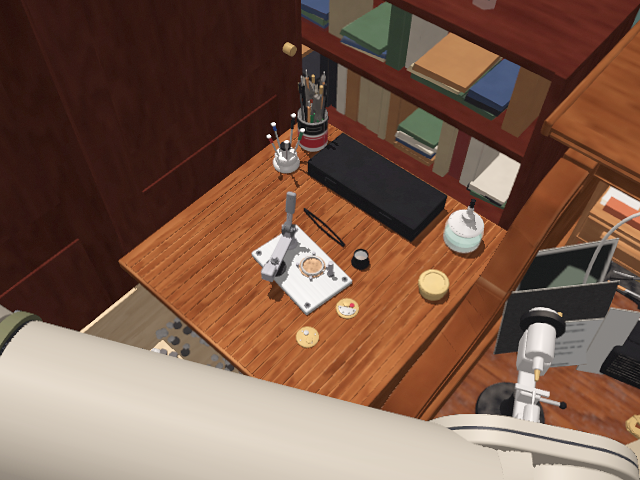

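View pics/d0.png

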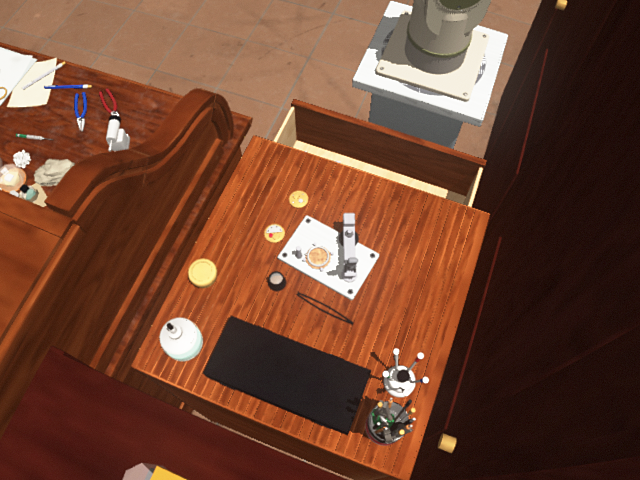

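The scene picture shows the fixture at about (300,265), with the strap's block near (270,268) and the lever tip at (291,198). In the side picture the fixture is at (330,255). Next I'll fit its pose from the depth.

```bash
cat > fit.py <<'E'
from h import *
for f,roi in (('s0',(180,320,230,370)),('d0',(200,310,265,390))):
    P=cloud(f); im=cv2.imread(f'pics/{f}.png').astype(int)
    r0,r1,c0,c1=roi; Q=P[r0:r1,c0:c1].reshape(-1,3); C=im[r0:r1,c0:c1].reshape(-1,3)
    sat=C.max(1)-C.min(1)
    table=Q[(sat>60)&(np.abs(Q[:,2])<15)]; print(f,'table z',np.nanmedian(table[:,2]))
    m=(sat<35)&(C.min(1)>140)&(Q[:,2]>4)&(Q[:,2]<20); B=Q[m]; print('plate z',np.median(B[:,2]),len(B))
    rect=cv2.minAreaRect(B[:,:2].astype(np.float32)); print(rect)
    for lo,hi in((35,55),(55,75),(75,150)):
        S=Q[(Q[:,2]>lo)&(Q[:,2]<hi)]; print(lo,hi,len(S),S.mean(0).round(1) if len(S) else '', cv2.minAreaRect(S[:,:2].astype(np.float32)) if len(S)>3 else '')
    S=Q[(Q[:,2]>100)&(Q[:,2]<160)]; 
    if len(S): i=S[:,2].argmax(); print('tip',S[i])
    b=cv2.imread(f'pics/{f}.png')[r0:r1,c0:c1]; cv2.imwrite(f'pics/z{f}.png',cv2.resize(b,None,fx=4,fy=4,interpolation=cv2.INTER_CUBIC))
E
python3 fit.py
```

```text
s0 table z 0.9671681737582389
plate z 11.650335157430504 2784
((620.134033203125, -74.77471160888672), (225.6123046875, 161.6968994140625), 81.29821014404297)
35 55 977 [679.3 -20.7  44.4] ((675.1510009765625, -31.237136840820312), (302.9884033203125, 114.81249237060547), 16.016376495361328)
55 75 316 [569.8 -18.   62.5] ((576.1611938476562, -14.211845397949219), (121.63993835449219, 24.380250930786133), 21.35814094543457)
75 150 259 [633.8   7.3 112.1] ((633.5437622070312, 7.735836982727051), (26.321510314941406, 19.154401779174805), 29.557268142700195)
tip [639.47569829   4.31088335 139.77773577]
d0 table z 0.9682468146199881
plate z 11.837083278928048 3174
((613.5400390625, -74.03932189941406), (225.24386596679688, 172.80215454101562), 72.0905990600586)
35 55 492 [586.8 -17.1  48. ] ((585.2000122070312, -37.2548828125), (125.42575073242188, 101.48849487304688), 82.72010803222656)
55 75 227 [566.8 -18.2  62.5] ((576.7581176757812, -12.897663116455078), (120.4638442993164, 24.2690486907959), 21.171327590942383)
75 150 82 [642.7  12.3 127.1] ((641.1322631835938, 10.837481498718262), (17.74996566772461, 16.601348876953125), 48.2305908203125)
tip [642.20998724  16.08986655 140.27790328]
```

View pics/zs0.png

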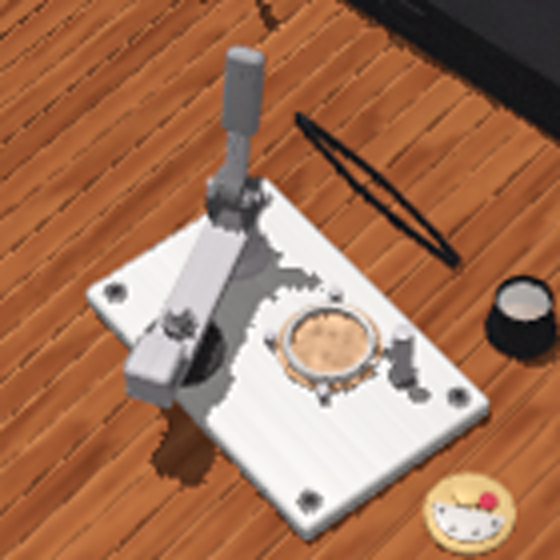

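View pics/zd0.png

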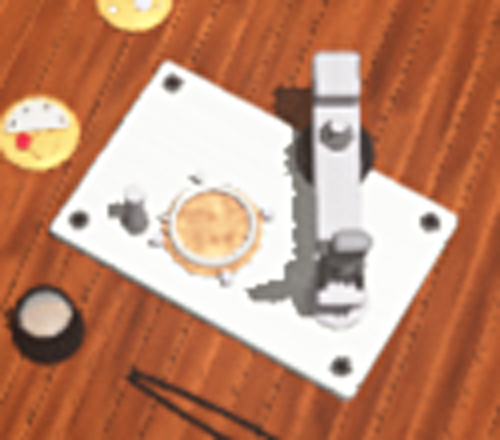

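```bash
cat > fit2.py <<'E'
from h import *
from scipy.optimize import least_squares
for f,roi in (('s0',(180,320,230,370)),('d0',(200,310,265,390))):
    P=cloud(f); im=cv2.imread(f'pics/{f}.png').astype(int)
    r0,r1,c0,c1=roi; Q=P[r0:r1,c0:c1]; C=im[r0:r1,c0:c1]
    sat=C.max(2)-C.min(2)
    m=((sat<35)&(C.min(2)>110)&(Q[...,2]>8)&(Q[...,2]<16)).astype(np.uint8)
    n,l,st,_=cv2.connectedComponentsWithStats(m,connectivity=4); k=1+st[1:,4].argmax()
    B=Q[l==k]; h=cv2.convexHull(B[:,:2].astype(np.float32)); print(f,len(B),cv2.minAreaRect(h))
    print(cv2.approxPolyDP(h,6,True)[:,0].round(1).tolist())
    m=((Q[...,2]>40)&(Q[...,2]<66)&(np.hypot(Q[...,0]-590,Q[...,1]+20)<110)).astype(np.uint8)
    n,l,st,_=cv2.connectedComponentsWithStats(m); k=1+st[1:,4].argmax()
    print('strap',cv2.minAreaRect(Q[l==k][:,:2].astype(np.float32)))
    z=Q[...,2]
    for x0 in (540,700),:
        S=Q[(z>58)&(z<66)]
        # cluster
        a=S[S[:,0]<570]; print('block',len(a),a[:,:].min(0),a.max(0), cv2.minAreaRect(a[:,:2].astype(np.float32)))
        a=S[S[:,0]>590]; print('hinge',len(a),a.mean(0))
    S=Q[(z>85)&(z<150)]; print('lever', [S[(S[:,2]>q)&(S[:,2]<q+10)].mean(0).round(1).tolist() for q in range(85,145,10)])
E
python3 fit2.py
```

```text
s0 2542 ((598.0921020507812, -48.73362731933594), (170.23367309570312, 111.4364013671875), 80.87964630126953)
[[666.5999755859375, 26.5], [547.9000244140625, -26.799999237060547], [533.0, -122.30000305175781], [639.2999877929688, -136.1999969482422]]
strap ((576.90087890625, -14.029476165771484), (124.84925842285156, 24.117307662963867), 21.391096115112305)
block 158 [517.95134046 -46.19371202  58.00088619] [562.33865512 -18.9733974   65.77083039] ((540.9802856445312, -27.751018524169922), (45.816986083984375, 23.11862564086914), 24.119686126708984)
hinge 54 [620.70122117   1.07988483  62.91436398]
lever [[628.5, 5.1, 90.1], [630.2, 6.8, 100.6], [633.4, 5.9, 110.2], [635.7, 8.2, 120.4], [638.3, 9.1, 130.5], [641.6, 10.7, 136.8]]
d0 3083 ((599.8709716796875, -46.82542419433594), (170.6214141845703, 111.19551849365234), 80.31835174560547)
[[665.5999755859375, 26.600000381469727], [560.5999755859375, 42.900001525878906], [534.7000122070312, -120.30000305175781], [638.0999755859375, -137.89999389648438]]
strap ((580.3113403320312, -12.495716094970703), (127.55874633789062, 23.027318954467773), 21.75193214416504)
block 138 [519.32713981 -44.64587151  58.09202853] [562.08791164 -16.68420849  65.61645051] ((541.8450927734375, -28.41100311279297), (43.82971954345703, 21.373876571655273), 19.776588439941406)
hinge 44 [627.54586843   4.52227151  63.44181163]
lever [[nan, nan, nan], [638.3, 10.9, 101.7], [641.2, 7.2, 110.9], [642.6, 13.6, 118.2], [644.0, 13.2, 132.4], [643.8, 12.8, 136.5]]fit2.py:20: RuntimeWarning: Mean of empty slice.
  S=Q[(z>85)&(z<150)]; print('lever', [S[(S[:,2]>q)&(S[:,2]<q+10)].mean(0).round(1).tolist() for q in range(85,145,10)])
  ret = um.true_divide(
```

```bash
python3 -c "
from h import *
print(robot.tip_reach,cams.calibration('wrist'))"
python3 -m pendant '1 -25 -29 0 0;1 -25 -29 0 0;1 -25 -29 0 0;1 -25 -29 0 0;1 -25 -29 0 0;1 -25 -29 0 0;1 -25 -29 0 0;1 -25 -29 0 0'
```

```text
25.0 {'fx': 337.30204259135655, 'fy': 337.30204259135655, 'cx': 321.74895410514455, 'cy': 235.2566583134246, 'distortion': array([-0.02280645,  0.        ,  0.        ,  0.        ,  0.        ]), 'hand_eye': array([[ 9.99999433e-01, -1.04492915e-03, -2.06375568e-04,
         5.76344063e-01],
       [-1.05851086e-03, -9.53424925e-01, -3.01628567e-01,
        -7.64811034e+01],
       [ 1.18416870e-04,  3.01628614e-01, -9.53425490e-01,
        -1.17534525e+02],
       [ 0.00000000e+00,  0.00000000e+00,  0.00000000e+00,
         1.00000000e+00]])}
t: 0.77
eef_pos: [397.3, -275.2, 256.1]
ee_rot: [3.141, 0.0, -1.109]
contact_force: [1.0, -0.7, 0.0]
finger_gap: -0.1
```

```bash

python3 -m pendant '1 -25 -29 0 0;1 -25 -29 0 0;1 -25 -29 0 0;1 -25 -29 0 0;1 -25 -29 0 0;1 -25 -29 0 0;1 -24 -29 0 0.04;1 -23 -29 0 0.045'
python3 -m pendant '1 0 0 0 0;1 0 0 0 0'
python3 -c "
from h import *
snap('wrist','w1');snap('scene','s1')"
```

```text
t: 1.43
eef_pos: [518.4, 4.0, 256.3]
ee_rot: [3.141, -0.0, -1.195]
contact_force: [0.6, -2.0, 0.5]
finger_gap: 0.0
t: 1.6
eef_pos: [518.5, 4.3, 255.9]
ee_rot: [3.141, 0.001, -1.19]
contact_force: [-0.3, -0.9, -0.5]
finger_gap: -0.0
```

View pics/w1.png

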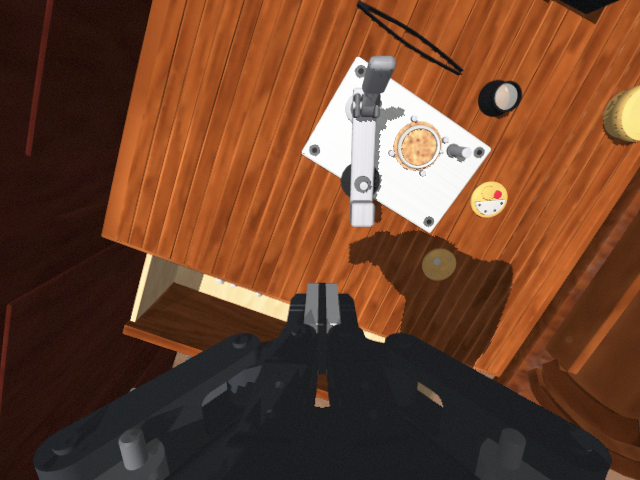

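View pics/s1.png

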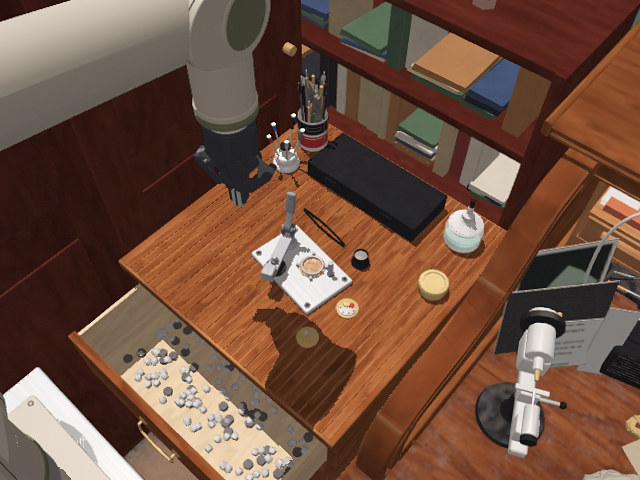

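The wrist view shows the strap running vertically in the image, with the block at (362,213), the pivot at (368,100) and the lever tip at (382,65). The closed fingers are at (322,300). I'll measure the fixture again from this view.

```bash
cat > m.py <<'E'
from h import *
P=cloud('w1'); z=np.load('pics/w1.npz');Rm=ori(z['r']);T=(P-z['p'])@Rm
im=cv2.imread('pics/w1.png').astype(int);sat=im.max(2)-im.min(2)
Z=P[...,2]
v,u=np.mgrid[0:480,0:640]
m=((sat<35)&(im.min(2)>110)&(Z>8)&(Z<16)&(v<240)).astype(np.uint8)
h=cv2.convexHull(P[m>0][:,:2].astype(np.float32));print('plate',cv2.minAreaRect(h),np.median(Z[m>0]))
w=(u>345)&(u<385)&(v>115)&(v<235)
S=P[w&(Z>42)&(Z<56)];print('strap',cv2.minAreaRect(S[:,:2].astype(np.float32)))
a=w&(v>195)&(Z>57)&(Z<70);S=P[a];t=T[a];print('block',S.mean(0),cv2.minAreaRect(S[:,:2].astype(np.float32)),'tool',t.min(0),t.max(0))
a=(u>340)&(u<400)&(v<118)&(Z>85);print('lever',P[a].mean(0),P[a][P[a][:,2].argmax()])
# fingers in tool frame
a=(v>282)&(v<420)&(u>270)&(u<370)&(T[...,2]>-60)
for q in range(-60,30,6):
    s=T[a&(T[...,2]>q)&(T[...,2]<q+6)]
    if len(s)>5: print(q,len(s),s.min(0).round(1),s.max(0).round(1))
E
python3 m.py
```

```text
plate ((594.4984741210938, -72.92301177978516), (220.0657958984375, 109.86492919921875), 80.47974395751953) 11.897557871558774
strap ((567.958740234375, -17.70779800415039), (100.10518646240234, 22.340049743652344), 21.74678611755371)
block [531.87334963 -31.6443019   61.47190654] ((531.518310546875, -32.08015441894531), (23.50667381286621, 22.564929962158203), 21.086626052856445) tool [ 27.57560204 -10.32993382 191.79752417] [ 50.21198476  13.1863207  198.75054266]
lever [635.79521873  10.30730846 123.26727254] [638.75210848  15.74053177 138.63017352]
-60 1167 [-11.2 -18.1 -60. ] [ 11.7 -10.1 -54. ]
-54 1727 [-12.  -17.6 -54. ] [ 12.6  -7.8 -48. ]
-48 1289 [-12.9 -17.8 -48. ] [ 13.3  -3.5 -42. ]
-42 504 [-13.5 -17.1 -42. ] [ 13.6   0.7 -36.2]
-36 752 [-14.6 -12.8 -35.9] [ 15.2   8.8 -30. ]
-30 1127 [-15.9 -12.9 -30. ] [ 15.3  12.5 -24. ]
-24 1291 [-16.8 -13.7 -24. ] [ 17.   13.4 -18. ]
-18 778 [-16.9 -12.7 -18. ] [ 17.1  11.5 -12. ]
-12 456 [-12.6 -11.1 -12. ] [13.9 11.9 -6. ]
-6 549 [-13.1 -11.   -6. ] [14.3 -5.2 -0. ]
0 489 [-13. -11.   0.] [14.4 -5.3  6. ]
6 444 [-13. -11.   6.] [14.2 -5.5 12. ]
12 373 [-13. -11.  12.] [13.9 -5.5 18. ]
18 101 [-11.3 -10.9  18. ] [11.5 -5.9 22. ]
```

```bash

python3 -m pendant '1 0 0.2 30 0;1 0 0.2 30 0;1 0 0.2 30 0;1 0 0.2 30 0;1 0 0.2 30 0;1 0 0.2 20 0;1 0 0 10 0;1 0 0 6 0'
python3 -m pendant '1 4 0 0 0;1 4 0 0 0;1 2 0 0 0;1 0 0 0 0;1 0 0 0 0'
python3 -c "
from h import *
print(robot.sense()['eef_pos'],robot.sense()['contact_force']);snap('wrist','w2')"
```

```text
t: 2.37
eef_pos: [516.4, 0.2, 69.1]
ee_rot: [3.14, 0.0, -1.196]
contact_force: [-0.4, 0.3, 0.7]
finger_gap: 0.4
t: 2.78
eef_pos: [521.5, -8.1, 71.2]
ee_rot: [-3.14, -0.001, -1.195]
contact_force: [0.4, 0.5, 0.1]
finger_gap: 0.1
[521.49987075  -8.09480301  71.1783868 ] [0.40300807 0.47725032 0.12537211]
```

View pics/w2.png

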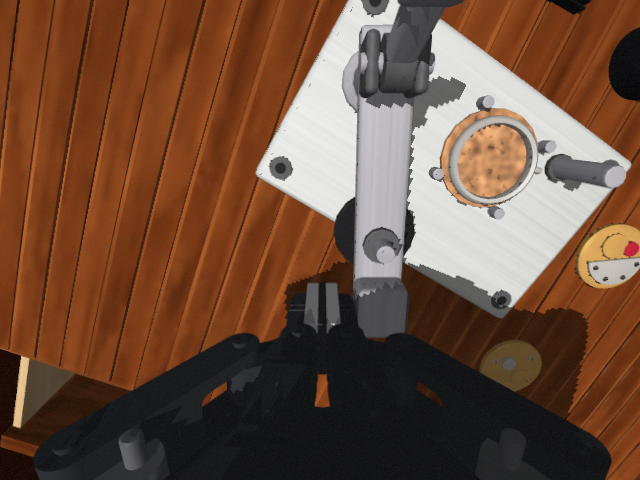

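The finger at (335,300) stands right beside the block's side at (360,310), with about 0 to 1 mm of gap. I'll start the arc push slowly.

```bash

python3 -m pendant '1 1 0 0 0;1 3 0.6 0 -0.03;1 5.9 1.3 0 -0.06;1 5.9 1.3 0 -0.06'
python3 -m pendant '1 5.9 1.3 0 -0.06;1 5.9 1.3 0 -0.06;1 5.9 1.3 0 -0.06;1 5.9 1.3 0 -0.06'
python3 -c "
from h import *
snap('wrist','w3')"
```

```text
t: 3.17
eef_pos: [524.5, -23.1, 70.5]
ee_rot: [-3.141, -0.0, -1.04]
contact_force: [0.3, 1.1, 0.4]
finger_gap: 0.1
t: 3.5
eef_pos: [533.9, -45.8, 70.5]
ee_rot: [-3.142, 0.0, -0.801]
contact_force: [-0.4, 0.3, 1.0]
finger_gap: 0.0
```

View pics/w3.png

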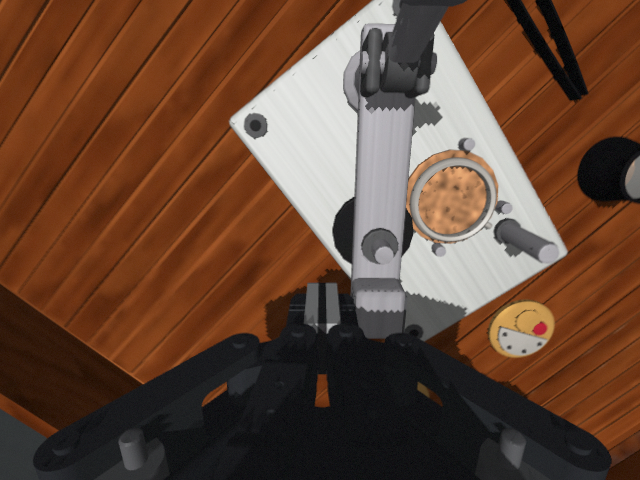

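The strap is following the finger, with its block at (380,310) against it. I'll continue.

```bash

python3 -m pendant '1 5.9 1.3 0 -0.06;1 5.9 1.3 0 -0.06;1 5.9 1.3 0 -0.06;1 5.9 1.3 0 -0.06;1 5.9 1.3 0 -0.06'
python3 -m pendant '1 5.9 1.3 0 -0.06;1 5.9 1.3 0 -0.06;1 4 0.9 0 -0.04;1 3 0.6 0 -0.03'
python3 -m pendant '1 2 0.4 0 -0.02;1 2 0.4 0 -0.02;1 0 0 0 0'
python3 -c "
from h import *
snap('wrist','w4')"
```

```text
t: 3.97
eef_pos: [552.4, -69.4, 70.3]
ee_rot: [3.141, 0.0, -0.502]
contact_force: [-1.4, -0.6, -0.1]
finger_gap: 0.2
t: 4.3
eef_pos: [567.8, -81.1, 70.2]
ee_rot: [3.141, 0.0, -0.313]
contact_force: [-0.4, 0.0, -0.3]
finger_gap: 0.1
t: 4.55
eef_pos: [571.6, -82.9, 70.3]
ee_rot: [-3.142, -0.0, -0.274]
contact_force: [-1.6, -0.1, -0.3]
finger_gap: 0.1
```

View pics/w4.png

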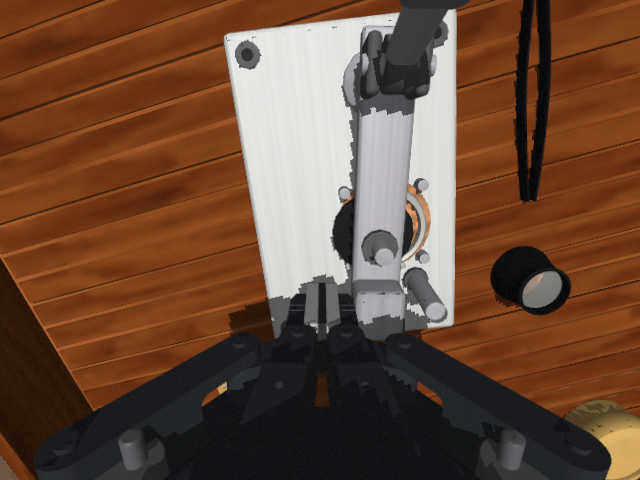

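About 0.11 rad remains, and the stop post at (425,300) is just right of the strap. I'll go slowly until the force rises.

```bash

python3 -m pendant '1 2 0.5 0 -0.02;1 2 0.5 0 -0.02;1 2 0.5 0 -0.02;1 1 0.2 0 -0.01;1 0 0 0 0'
python3 -m pendant '1 1 0.2 0 -0.01;1 1 0.2 0 -0.01;1 0 0 0 0'
python3 -m pendant '1 0.7 0.2 0 -0.007;1 0 0 0 0'
```

```text
t: 5.02
eef_pos: [578.1, -86.3, 70.3]
ee_rot: [-3.141, -0.0, -0.203]
contact_force: [-0.2, 0.5, -0.1]
finger_gap: -0.3
t: 5.27
eef_pos: [579.8, -87.1, 70.4]
ee_rot: [3.142, -0.0, -0.183]
contact_force: [-0.1, 0.1, 0.2]
finger_gap: -0.1
t: 5.43
eef_pos: [580.4, -87.4, 70.3]
ee_rot: [3.142, -0.0, -0.177]
contact_force: [0.1, -0.3, -0.1]
finger_gap: 0.0
```

```bash

python3 -m pendant '1 0.7 0.2 0 -0.007;1 0.7 0.2 0 -0.007;1 0 0 0 0'
python3 -m pendant '1 0.7 0 0 0;1 0 0 0 0'
python3 -m pendant '1 0.7 0 0 0;1 0 0 0 0'
```

```text
t: 5.68
eef_pos: [581.7, -88.0, 70.3]
ee_rot: [3.142, -0.0, -0.162]
contact_force: [-1.4, -0.4, 0.6]
finger_gap: 0.1
t: 5.85
eef_pos: [582.3, -88.2, 70.3]
ee_rot: [3.141, 0.0, -0.163]
contact_force: [0.2, 0.1, 0.1]
finger_gap: -0.2
t: 6.02
eef_pos: [582.4, -88.2, 70.3]
ee_rot: [3.141, 0.001, -0.163]
contact_force: [-4.3, 0.1, 3.3]
finger_gap: 0.0
```

```bash

python3 -m pendant '1 0.4 0 0 0;1 0 0 0 0'
python3 -c "
from h import *
snap('wrist','w5');snap('side','d5')
im=cv2.imread('pics/d5.png')[190:320,240:400];cv2.imwrite('pics/d5z.png',cv2.resize(im,None,fx=4,fy=4))"
```

```text
t: 6.18
eef_pos: [582.5, -88.2, 70.2]
ee_rot: [3.141, 0.002, -0.163]
contact_force: [-6.6, 0.3, 5.8]
finger_gap: -0.2
```

View pics/w5.png

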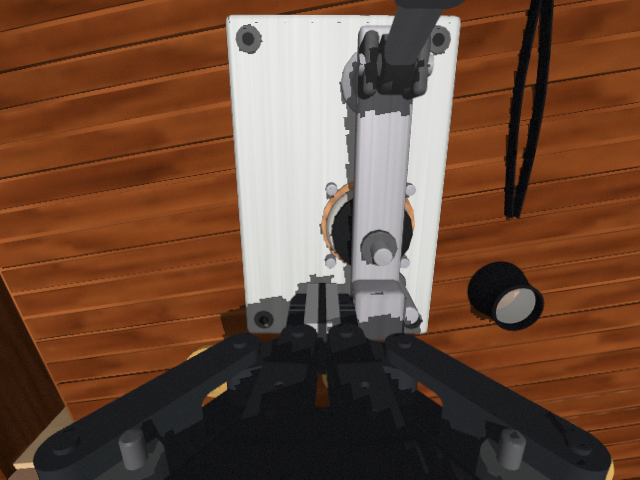

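View pics/d5z.png

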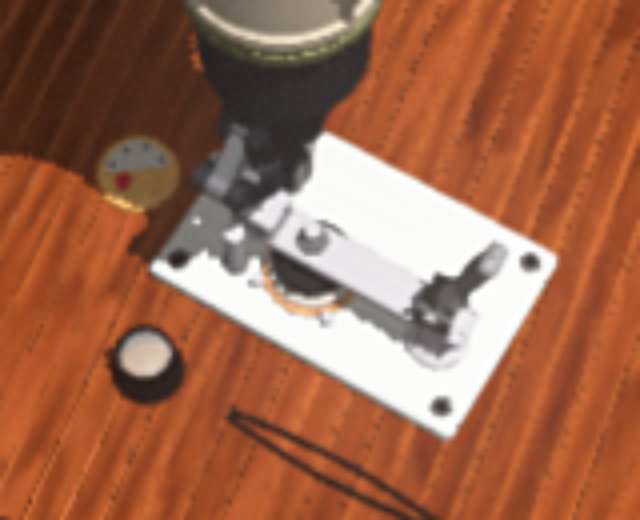

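The side view and the force (-6.6 N with no more motion) show the strap home against its post, with the pad centred over the case. I'll back off, rise, and move beside the lever on the strap's free-end side.

```bash

python3 -m pendant '1 -5 0 0 0;1 -15 0 0 0;1 0 0 -20 0;1 0 0 -25 0;1 0 0 -25 0;1 0 0 -16 0;1 0 0 0 0'
python3 -m pendant '1 12 -16 0 0;1 12 -16 0 0;1 12 -16 0 0;1 9 -15 0 0;1 0 -10 0 0;1 0 0 0 0;1 0 0 0 0'
python3 -c "
from h import *
s=robot.sense();p=s['eef_pos'];print(p,s['contact_force'])
c,q=np.cos(-.163),np.sin(-.163);d=p[:2]-[623,4];print('a,b',d@[c,q],d@[-q,c])
snap('wrist','w6')"
```

```text
t: 6.87
eef_pos: [565.6, -85.0, 160.1]
ee_rot: [3.141, -0.006, -0.163]
contact_force: [1.5, 0.2, 0.3]
finger_gap: 0.0
t: 7.45
eef_pos: [619.3, -20.1, 155.8]
ee_rot: [3.141, 0.001, -0.162]
contact_force: [0.2, 0.2, 0.2]
finger_gap: -0.6
[619.32813151 -20.06151991 155.79707705] [0.23121645 0.20950378 0.22853395]
a,b 0.2814859543107674 -24.33844950606556
```

View pics/w6.png

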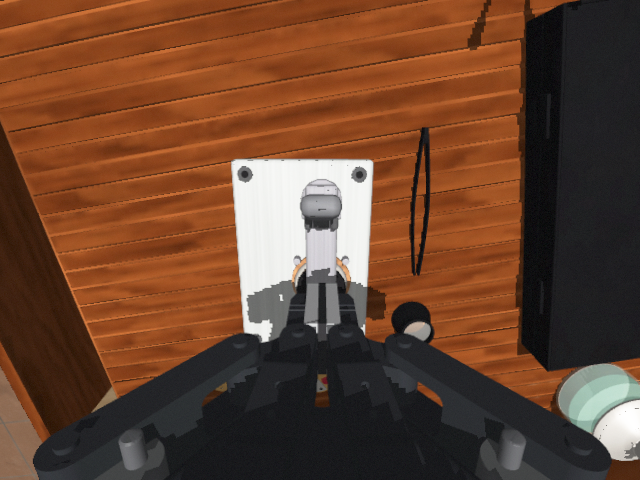

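The lever at (321,205) is centred on the fingers at (322,300). I'll lower 10 mm and close in.

```bash

python3 -m pendant '1 0 -6 5 0;1 0 -6 5 0;1 0 -5 0 0;1 0 -3 0 0;1 0 0 0 0'
python3 -m pendant '1 0 -2 0 0;1 0 -1 0 0;1 0 0 0 0'
python3 -m pendant '1 0 -1.5 0 0;1 0 -1.5 0 0;1 0 0 0 0'
```

```text
t: 7.92
eef_pos: [623.1, 0.6, 146.3]
ee_rot: [-3.141, 0.0, -0.162]
contact_force: [-0.6, -0.1, 0.3]
finger_gap: 0.3
t: 8.17
eef_pos: [623.7, 2.5, 146.4]
ee_rot: [3.142, -0.0, -0.163]
contact_force: [0.3, 0.5, 0.3]
finger_gap: 0.3
t: 8.42
eef_pos: [624.2, 5.7, 146.4]
ee_rot: [-3.141, -0.0, -0.163]
contact_force: [-0.0, -0.0, -0.2]
finger_gap: 0.0
```

```bash

python3 -m pendant '1 0 -2 0 0;1 0 0 0 0'
python3 -m pendant '1 0 -2 0 0;1 0 0 0 0'
python3 -m pendant '1 0 -2 0 0;1 0 0 0 0'
python3 -c "
from h import *
snap('wrist','w7');snap('side','d7')
im=cv2.imread('pics/d7.png')[160:320,240:420];cv2.imwrite('pics/d7z.png',cv2.resize(im,None,fx=4,fy=4,interpolation=cv2.INTER_CUBIC)[:600,:800])"
```

```text
t: 8.58
eef_pos: [624.5, 7.2, 146.3]
ee_rot: [3.141, -0.0, -0.163]
contact_force: [0.1, -1.0, 0.5]
finger_gap: -0.2
t: 8.75
eef_pos: [624.7, 9.1, 146.2]
ee_rot: [3.141, 0.0, -0.163]
contact_force: [-0.6, -2.1, -1.3]
finger_gap: 0.0
t: 8.92
eef_pos: [625.1, 11.4, 146.2]
ee_rot: [3.141, 0.0, -0.163]
contact_force: [-0.7, -1.8, -0.6]
finger_gap: -0.0
```

View pics/w7.png

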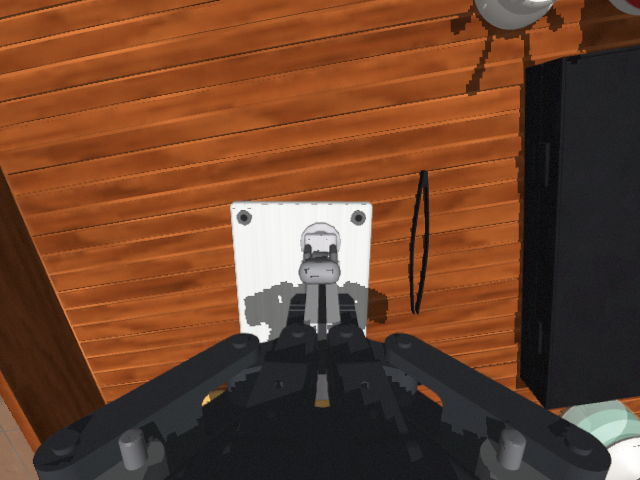

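View pics/d7z.png

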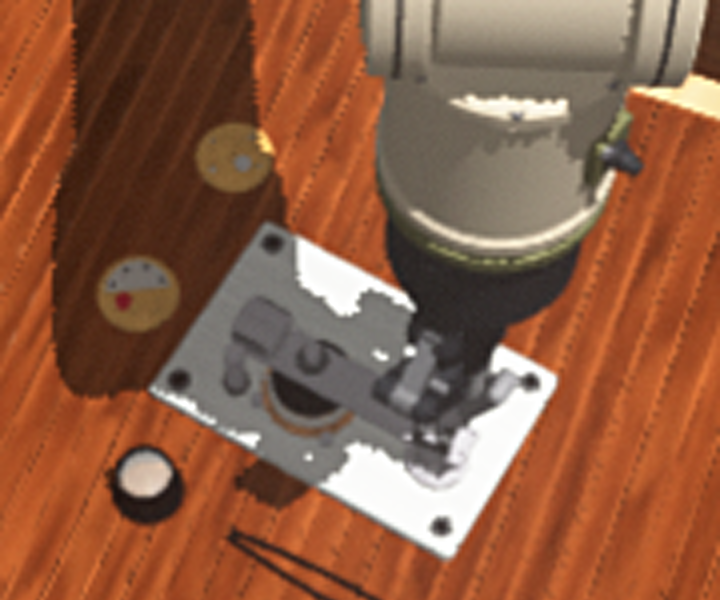

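Contact began at about y=8 with around 2 N, and the lever has started moving. The wrist view shows the lever tip at (320,270) against the fingers. I'll push along the arc about the hinge.

```bash

python3 -m pendant '1 0 -4.6 1.3 0;1 0 -4.5 1.6 0;1 0 -4.4 2 0;1 0 -4.2 2.3 0'
python3 -m pendant '1 0 -4 2.7 0;1 0 -3.8 3 0;1 0 -3.5 3.3 0;1 0 -3.3 3.5 0'
python3 -m pendant '1 0 -3 3.8 0;1 0 -2.7 4 0;1 0 0 0 0'
python3 -c "
from h import *
snap('wrist','w8')"
```

```text
t: 9.35
eef_pos: [628.1, 29.4, 139.0]
ee_rot: [-3.142, -0.0, -0.163]
contact_force: [-0.5, -2.4, -0.5]
finger_gap: 0.1
t: 9.68
eef_pos: [630.5, 43.6, 126.4]
ee_rot: [-3.142, -0.0, -0.163]
contact_force: [-0.8, -3.0, 1.5]
finger_gap: -0.1
t: 9.93
eef_pos: [631.1, 49.8, 118.0]
ee_rot: [-3.141, 0.001, -0.162]
contact_force: [-0.1, -0.7, 0.5]
finger_gap: -0.0
```

View pics/w8.png

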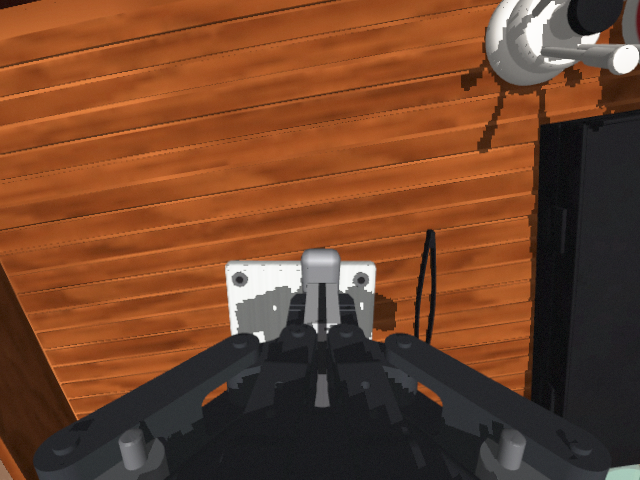

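The lever tip at (321,260) is leaning outward and still under the fingers. I'll keep going down.

```bash

python3 -m pendant '1 0 -2.3 4.2 0;1 0 -2 4.4 0;1 0 0 0 0'
python3 -m pendant '1 0 -1 3 0;1 0 -0.5 2 0;1 0 0 0 0'
python3 -m pendant '1 0 -0.3 1.5 0;1 0 0 0 0'
python3 -m pendant '1 0 -0.3 1.5 0;1 0 0 0 0'
```

```text
t: 10.23
eef_pos: [631.9, 53.8, 109.5]
ee_rot: [-3.141, 0.0, -0.162]
contact_force: [-0.4, 1.0, 0.3]
finger_gap: 0.1
t: 10.48
eef_pos: [632.2, 55.0, 104.9]
ee_rot: [-3.141, 0.0, -0.163]
contact_force: [0.4, 0.7, 0.1]
finger_gap: 0.1
t: 10.65
eef_pos: [632.3, 55.1, 103.6]
ee_rot: [-3.141, -0.0, -0.163]
contact_force: [-0.4, 1.7, 0.8]
finger_gap: -0.2
t: 10.82
eef_pos: [632.4, 55.3, 102.1]
ee_rot: [-3.141, -0.0, -0.163]
contact_force: [-0.7, 1.3, 2.7]
finger_gap: -0.1
```

```bash

python3 -m pendant '1 0 0 1.5 0;1 0 0 0 0'
python3 -m pendant '1 0 0 1.5 0;1 0 0 0 0'
python3 -m pendant '1 0 0 1 0;1 0 0 0 0'
python3 -c "
from h import *
snap('wrist','w9');snap('scene','s9')
im=cv2.imread('pics/s9.png')[160:320,220:400];cv2.imwrite('pics/s9z.png',cv2.resize(im,None,fx=4,fy=4,interpolation=cv2.INTER_CUBIC)[:600,:800])"
```

```text
t: 10.98
eef_pos: [632.4, 55.3, 100.7]
ee_rot: [-3.141, -0.0, -0.163]
contact_force: [0.1, 2.3, 2.5]
finger_gap: -0.2
t: 11.15
eef_pos: [632.4, 55.2, 99.1]
ee_rot: [-3.141, -0.0, -0.163]
contact_force: [0.9, 2.4, 3.4]
finger_gap: -0.0
t: 11.32
eef_pos: [632.5, 55.3, 98.4]
ee_rot: [-3.141, -0.001, -0.163]
contact_force: [0.4, 2.5, 4.2]
finger_gap: 0.2
```

View pics/w9.png

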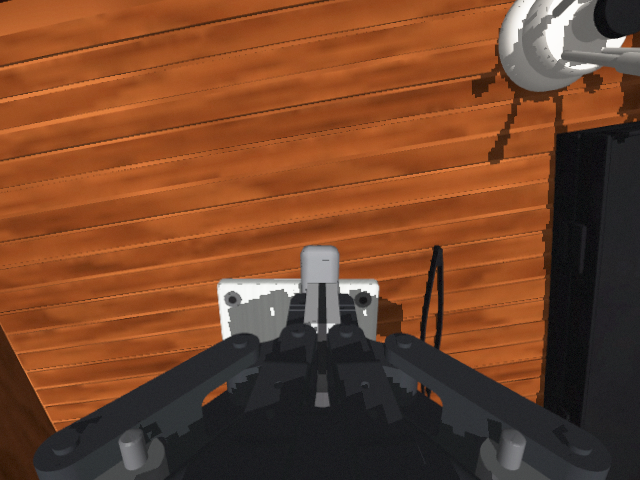

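View pics/s9z.png

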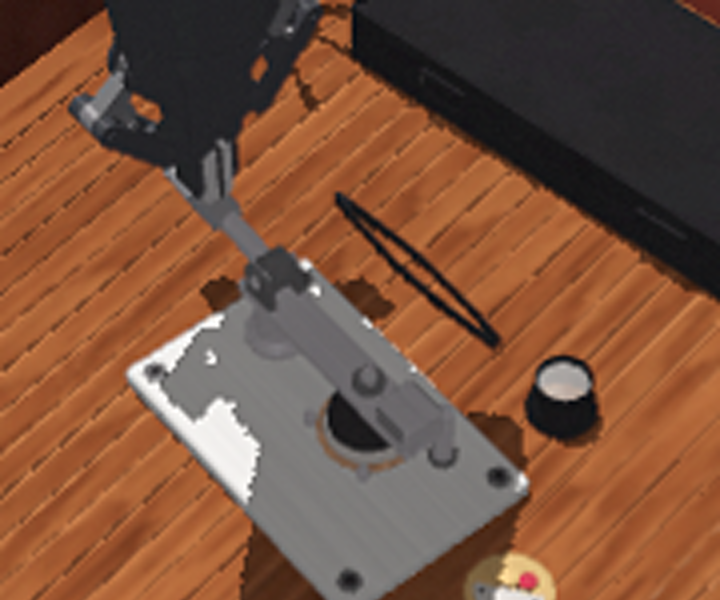

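The lever is nearly level and the force is still small. I'll keep lowering to the hard stop.

```bash

python3 -m pendant '1 0 0 1 0;1 0 0 0 0'
python3 -m pendant '1 0 0 1 0;1 0 0 0 0'
python3 -m pendant '1 0 0 1 0;1 0 0 0 0'
```

```text
t: 11.58
eef_pos: [632.6, 55.3, 98.1]
ee_rot: [-3.141, -0.001, -0.163]
contact_force: [-2.5, 1.7, 11.3]
finger_gap: 0.0
t: 11.75
eef_pos: [632.8, 55.3, 97.9]
ee_rot: [3.142, -0.001, -0.163]
contact_force: [-4.9, 2.2, 16.8]
finger_gap: -0.3
t: 11.92
eef_pos: [632.9, 55.4, 97.6]
ee_rot: [3.141, -0.002, -0.163]
contact_force: [-7.7, -0.2, 22.6]
finger_gap: -0.0
```

The force rises stiffly from z≈98.2, where the stop was predicted (98.3). That rise follows the softer increase from the pad, so this is the hard stop. I'll release and look.

```bash

python3 -m pendant '1 0 0 -3 0;1 0 0 -10 0;1 0 0 -25 0;1 0 0 -35 0;1 0 0 -35 0;1 0 0 -30 0;1 0 0 0 0'
python3 -m pendant '1 0 30 -5 0;1 0 30 -5 0;1 0 30 -5 0;1 -20 20 0 0;1 -30 0 0 0;1 -30 0 0 0;1 -20 0 0 0;1 0 0 0 0'
python3 -c "
from h import *
print(robot.sense()['contact_force'])
snap('wrist','w10');snap('scene','s10');snap('side','d10')
for n,b in(('s10',(160,320,220,400)),('d10',(160,320,220,400))):
  im=cv2.imread(f'pics/{n}.png')[b[0]:b[1],b[2]:b[3]];cv2.imwrite(f'pics/{n}z.png',cv2.resize(im,None,fx=3.7,fy=3.7,interpolation=cv2.INTER_CUBIC))"
```

```text
t: 12.5
eef_pos: [634.3, 55.3, 240.0]
ee_rot: [-3.14, -0.008, -0.164]
contact_force: [-0.2, -0.1, 0.1]
finger_gap: -0.4
t: 13.17
eef_pos: [512.7, -37.2, 248.2]
ee_rot: [3.139, 0.001, -0.163]
contact_force: [0.9, 0.1, 1.3]
finger_gap: -0.2
[0.93923622 0.14309937 1.31375975]
```

View pics/w10.png

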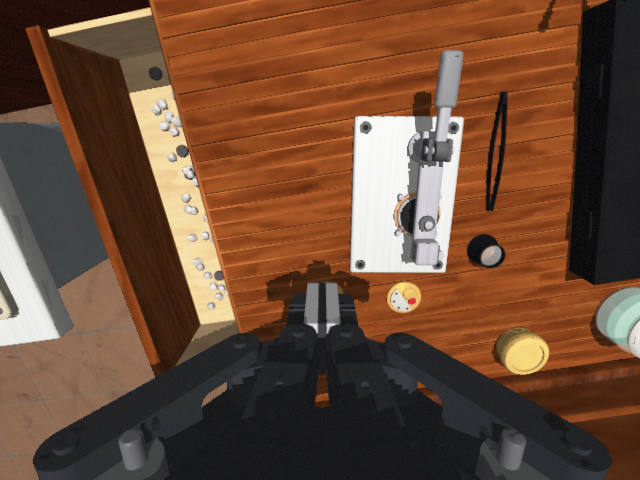

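View pics/s10z.png

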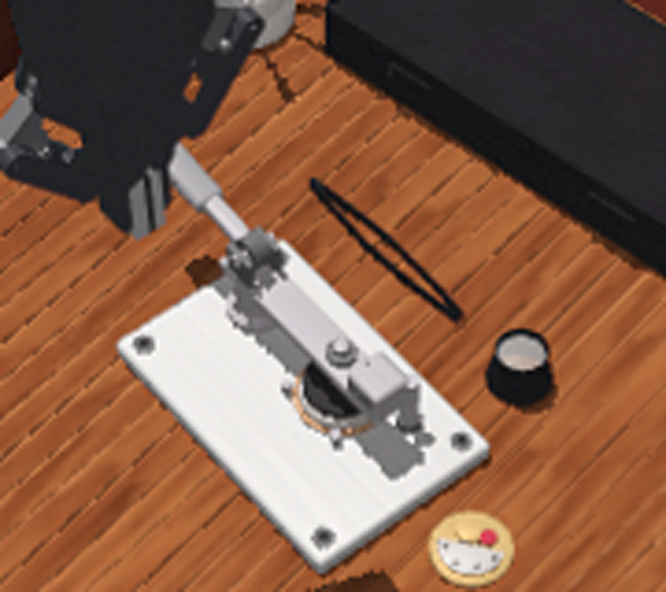

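View pics/d10z.png

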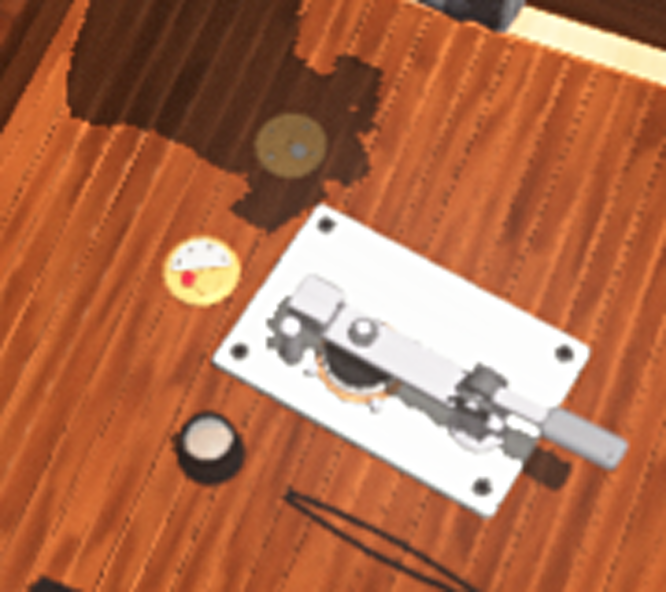

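Everything looks right in the pictures. I'll check the lever's elevation, the strap angle and the surrounding objects numerically.

```bash
python3 - <<'E'
from h import *
c,q=np.cos(-.163),np.sin(-.163)
for f in('w10','d10','s10'):
    P=cloud(f);im=cv2.imread(f'pics/{f}.png').astype(int)
    d=P[...,:2]-[623,4];a=d@[c,q];b=d@[-q,c];Z=P[...,2]
    m=(abs(a)<6)&(b>38)&(b<73)&(Z>55)&(Z<110)
    if m.sum()>20:
        k=np.polyfit(b[m],Z[m],1);print(f,'lever',m.sum(),'elev deg',np.degrees(np.arctan(k[0])),'top z at 60:',np.polyval(k,60))
    m=(abs(a)<16)&(b<-15)&(b>-80)&(Z>44)&(Z<54)
    if m.sum()>20:
        bb=b[m];aa=a[m];e=[(x,(aa[(bb>x)&(bb<x+10)].max()+aa[(bb>x)&(bb<x+10)].min())/2) for x in range(-75,-20,10) if ((bb>x)&(bb<x+10)).sum()>5]
        e=np.array(e);print(f,'strap centre slope rad',np.polyfit(e[:,0],e[:,1],1)[0], e[:,1].round(1))
def obj(f,cl):
    pass
a,b=(cv2.imread(f'pics/{n}.png')[190:330,265-65:330] for n in('d0','d10'))
D=np.abs(cloud('d0')[...,2]-cloud('d10')[...,2])
v,u=np.where(D>5);k=(u>170)&(u<400)&(v>180)&(v<330);print('height changes px',u[k].min(),u[k].max(),v[k].min(),v[k].max())
for n,(u0,v0) in dict(brass=(299,199),movement=(275,233),loupe=(276,281),tin=(203,272)).items():
    o=[]
    for f in('d0','d10'):
        P=cloud(f)[v0-22:v0+22,u0-22:u0+22].reshape(-1,3);s=P[(P[:,2]>5)&(np.hypot(*(P[:,:2]-np.nanmedian(P[P[:,2]>5][:,:2],0)).T)<32)];o.append(np.median(s,0).round(1))
    print(n,*o)
E
```

```text
w10 lever 700 elev deg 6.076493786498271 top z at 60: 73.5560197764973
w10 strap centre slope rad -0.0011688605031283316 [-0.8 -1.  -0.9 -1.1 -1.1 -0.7]
d10 lever 118 elev deg 4.825992770447975 top z at 60: 73.04065286348094
d10 strap centre slope rad -0.002012623406615765 [ 0.   0.2  0.3 -0.6  0.   0.2]
s10 lever 84 elev deg 6.416724417009792 top z at 60: 73.3531456445416
s10 strap centre slope rad 0.004113100439613449 [-1.9 -1.  -0.5 -1.5 -1.2 -1.3]
height changes px 171 399 181 329
brass [ 501.1 -150.7    6.3] [ 500.9 -150.3    6.5]
movement [ 597.  -152.     9.3] [ 595.9 -152.6    9.2]
loupe [ 688.7 -118.4   21.5] [ 688.  -118.1   21.5]
tin [ 727.9 -256.8   26.7] [ 728.5 -256.6   26.8]
```

The lever is at 6° (fully down), the strap is at 0 within 0.005 rad, and the bystanders have not moved. I'll hand in.

```bash
python3 -c "
from workcell import robot
print(robot.job_done(), robot.sense()['contact_force'])"
```

```text
the job is handed in; nothing more can be done
the job is handed in; nothing more can be done
```

The case is clamped and the job is handed in, at about 13 s on the robot's clock. With the fingers shut, I pushed the strap round with the outside of a finger until it rested on its stop post. I then pushed the lever down to its hard stop and moved the arm clear.

**Final checks**
- **Strap:** it lies within about 0.005 rad of home. At the stop post the push had risen to about 9 N without further movement.
- **Lever:** it measures 6.1° above level in the wrist camera and 6.4° in the scene camera, against 6° for fully down. The side camera gave 4.8°, from few depth points. All three put the grip's top at about 73 mm, as expected for fully down. My last push at the hard stop reached about 24 N, more than the roughly 4 N that moved the lever.
- **Case:** the pictures show it in its seat under the pad. I judged the pad's hold from the lever angle and the force rise, as the pad's contact can't be seen directly.
- **Things around the fixture:** the brass plate, movement, loupe and tin are within about 1 mm of where they were, which is within measuring noise. The tweezers I checked only by eye in the pictures; they look unmoved.
- **Arm:** it stands clear at about 248 mm height, with only noise-level force. An overall height-change comparison told me nothing, because the robot itself was in view.

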